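Bolt the clock transport case

ROBOT

A 6-joint arm with a two-finger parallel gripper is mounted at the origin on the work surface. World frame = base frame: x ahead of the robot, y to its left, z up, the work surface at z = 0. Lengths are in m, angles in rad, forces in N, time in s.
With the tool pointing down it reaches from about 0.3 to 0.875 m from the base axis. Payload 6.4 kg.
Tool frame: the origin (TCP) lies on the centre line of the jaws, within the pads' length; the fingertips stand 11 mm ahead of it and the grasp point (between the pads) lies 8 mm behind it; x points along the fingers, y is the direction in which the jaws open and shut, and the axes are right-handed (so a half turn about x gives the same grasp; the last joint's range is limited). The gripper opens to 85 mm and grips with 20 to 120 N. Pads are 22 mm wide; open, the fingers measure 114 mm over their backs; the gripper's body (76 mm by 85 mm) begins 54 mm behind the grasp point. The pads swing forward as they close: fully open they stand 13 mm farther back than shut.
Start: joints at [1.137, 0.181, 1.607, -0, 1.354, -0.206], TCP at [0.13, 0.56, 0.242] pointing down, gripper open.
Joint ranges: [-2.99, 2.99], [-0.89, 2.07], [0.3, 2.58], [-1.14, 4.28], [0, 2.63], [-3.12, 3.12]. Speed limits (rad/s): [2.57, 2.57, 3.01, 3.14, 3.14, 3.14].

INTERFACE

Orientations are given as a unit quaternion [w, x, y, z].
In Python, from bench import ctrl, camera, hand_in gives the robot as it stands. The module is installed in compiled form; this text tells all that it offers.
- The arm moves only by the tool drive_tool, never from a script. Its argument "increments" is a list of rows, each a list of 7 numbers: the shift along the tool's x, y, z in m, then the turn, a rotation vector about the tool's x, y, z in degrees, then the gripper's target within -1 to 1 (fully open at 1, half-way at 0, shut at -1). In form: [[dx, dy, dz, rx, ry, rz, claw], ...]. A call has 1 to 10 rows; each row shifts and turns the commanded pose from where the row before left it, along the tool's axes as they then stand; what a row does not reach is not made up. A row lasts 1/8 s, in which the tool goes at most 62.5 mm and 10.7 degrees, less where a joint would pass 70% of its speed; a pose out of reach is approached as far as the arm can. A call is refused whole if a number of a shift passes 0.0625 or a number of a turn 10.7, either way. A call with a gripper value outside its range is refused whole. The fingers move at their own pace and stop on an object; the grip force is fixed at half the most. Time passes only in rows, so rows that do not move let the fingers close. It gives the time, the measured TCP pose, the force and the opening at its end, in the units of the state.
- ctrl.get_obs(): the state, without advancing time (a new reading comes with each control period).
- camera(name): name is "scene" or "side" or "wrist"; returns a dict with "img" (480x640x3 uint8, red, green, blue), "depth" (480x640 float32, m along the optical axis (not along the pixel's ray), 0 where there is no reading), "fx", "fy", "cx", "cy" (pixels), "world_from_camera" (4x4, takes a point from camera to world coordinates); the wrist camera has in their place "hand_eye" (4x4, takes a point from camera to tool coordinates, whose origin is the TCP and whose axes are the tool frame's). Camera axes: x right, y down, z forward; pixel columns grow to the right and rows downward; lengths in m; the calibration is good to about 2 mm. The wrist camera is an equidistant fisheye: a pixel r from the principal point sees the ray r / f radians off the axis. A picture is of the moment at which its call begins: read the wrist's pose just before it.
- hand_in(): hands the job in, once; it reports no verdict.
The state is a dict: "time_s": time; "q": joint angles; "dq": joint speeds; "joint_efforts": joint torques, N m; "eef_pos": TCP position; "eef_rot": TCP orientation; "wrist_force": force on the tool from outside, world axes, zero at the start; "torque": the same for the moment, N m; "opening": opening from 0.0 (shut) to 1.0 (fully open).
Only numpy, scipy, OpenCV 4.12 (cv2) and the standard library are available. Lean on these libraries where they do the work, as an engineer would, in place of code of your own. Each camera call takes 0.05 s, during which the arm holds its last target.

TASK

Lock the clock transport case: press the sprung catch bar down with one fingertip and, keeping it down the whole way, push the upright knob of the bolt with the other fingertip until the bolt is fully home in the keeper. Then let the catch spring fully up again and move clear. Nothing is to be gripped or lifted, and leave the jar, brass weight, bottle and screwdriver where they are.

Things in the scene. Friction and masses are not known exactly. Their poses are not given: they have to be found in the camera images.
- case: Fixed wooden case on the bench, 250 x 340 mm, lid top 85 mm up. Origin at the centre of its underside, z up. On the lid, along the case's y: a steel bolt rod (line x = -25 mm) and beside it a catch bar (line x = +25 mm). The bolt slides towards +y into a keeper on the other lid leaf. Rod guides and keeper reach 34 mm above the lid, the rod 28 mm. Position varies, yaw within 0.6 rad.
- knob (a point): Centre of the top of the bolt's upright steel knob, 70 mm above the lid; axes as the case's. The knob is a plate 26 mm wide (x), 10 mm thick (y), standing on the rod from 28 to 70 mm above the lid, and moves with the bolt. Push its -y face towards +y; the room over the rod behind it is free.
- bolt (a joint): Bolt travel along the case's +y, m: 0 drawn, 0.050 fully home at its end stop; starts at 0 to 0.004. It takes about 3 N and stays where left. With the catch up, a row of teeth on the rod stops it near 0.005 and again every 11 mm: keep the catch down all the way. Beyond 0.047 the catch can spring up behind the last tooth and locks it.
- catch_top (a point): Centre of the top face of the catch's dark steel press bar, 50 mm above the lid when up; axes as the case's. The bar is 26 mm wide (x), 110 mm long (y), 12 mm thick; a fingertip can slide along it while pressing. Its centre line is 50 mm from that of rod and knob, on the +x side.
- catch (a joint): How far the catch bar is pressed down, in m: 0 up, 0.010 at the bottom stop. The spring pushes back with 3 N at 0 and 6.5 N at 0.010. The bolt is free when it is more than 0.006 down.
- jar: Bystander: amber glass jar with white cap, 38 mm across, 50 mm high, standing on the lid; origin under its centre.
- weight: Bystander: loose brass weight with a stem, 34 mm across, 52 mm high, standing on the lid; origin under its centre.
- flask: Bystander: white bottle with blue cap, 44 mm across, about 110 mm high, standing on the bench; origin under its centre.
- driver: Bystander: screwdriver lying on the bench.

How it is judged:
On the way, in this order (a step that is already met when the one before it is completed fails the run):
1. the catch is pressed down while the bolt is still drawn (value of joint catch above 0.006 m and value of joint bolt below 0.008 m), for 0.05 s.
2. the bolt is pushed past half way with the catch held down (value of joint catch above 0.005 m and value of joint bolt between 0.025 and 0.049 m), for 0.02 s.
At the end, for the whole second after the job is handed in: The bolt is home (at least 46.5 of 50 mm), the catch is up again (within 2 mm), and the jar, weight and bottle are within 20 mm, the screwdriver within 30 mm, of where they stood (value of joint bolt above 0.0465 m and value of joint catch below 0.002 m and distance of each of jar, weight, flask from where it was at the start of the episode below 0.02 m and distance of driver from where it was at the start of the episode below 0.03 m); the robot touches nothing.
It fails at once if the catch is let up before the bolt is home (value of joint bolt between 0.009 and 0.042 m and value of joint catch below 0.003 m).
It fails at once if a bystander is pushed away or lifted (distance of any of jar, weight, flask from where it was at the start of the episode above 0.02 m or distance of driver from where it was at the start of the episode above 0.03 m).
It also fails if it takes over 32 s, if anything falls off the work surface, if the arm or the gripper's body presses on something with over 40 N, if the wrist force passes 120 N, or if a joint passes its speed limit or range.

## Working session

There is one attempt and no reset: what is moved stays moved. The work goes in short steps, Python scripts to look and compute and a tool call to move; the robot and the scene stay as the last step left them, time stands still between calls to the robot, and variables do not carry over. Pictures are saved under pics/ and viewed, and the job is handed in when it is done.

Besides the shell and the picture viewer there is one more tool, called after ">>>" as name(argument=value, ...), one argument or row to a line, values as JSON. drive_tool: Moves the arm, as the interface text tells. Its arguments: {"type":"object","properties":{"increments":{"type":"array","items":{"type":"array","items":{"type":"number"}}}},"required":["increments"]}

```bash
mkdir -p pics
cat > h.py <<'E'
import numpy as np, cv2
from bench import ctrl, camera, hand_in
def save(n,f):
    c=camera(n); cv2.imwrite('pics/'+f+'.png',c['img'][:,:,::-1]); 
    np.savez('pics/'+f+'.npz',**c); return c
E
python3 - <<'E'
from h import *
o=ctrl.get_obs(); print({k:np.round(v,4) for k,v in o.items()})
for n in ['scene','side']:
    c=save(n,n+'0'); print(n,c['fx'],c['cx'],c['cy'],np.round(c['world_from_camera'],3))
E
```

```text
{'time_s': np.float64(0.0), 'q': array([ 1.1367,  0.1815,  1.608 , -0.    ,  1.3538, -0.2063]), 'dq': array([-0.0001, -0.0007, -0.0005,  0.0001,  0.0015, -0.0006]), 'joint_efforts': array([-6.00000e-04, -4.44876e+01, -3.51334e+01, -4.00000e-04,
        9.00000e-03, -0.00000e+00]), 'eef_pos': array([0.1296, 0.5597, 0.2414]), 'eef_rot': array([ 0.7023,  0.0798,  0.7027, -0.0809]), 'wrist_force': array([0.4461, 0.2019, 0.0871]), 'torque': array([-0.0079, -0.0119,  0.0019]), 'opening': np.float64(0.9987)}
scene 486.18871192545237 318.4244815174169 242.55232993681392 [[ 0.808  0.376 -0.453  1.008]
 [ 0.588 -0.522  0.617 -0.488]
 [-0.005 -0.766 -0.643  0.688]
 [ 0.     0.     0.     1.   ]]
side 550.0860665553242 319.7233851233724 242.9567678205617 [[ 0.731 -0.49   0.476  0.079]
 [-0.683 -0.526  0.508 -0.509]
 [ 0.001 -0.696 -0.718  0.897]
 [ 0.     0.     0.     1.   ]]
```

View pics/scene0.png

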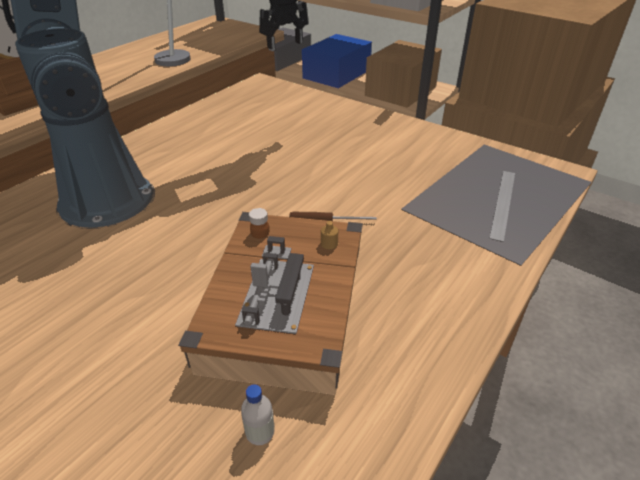

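View pics/side0.png

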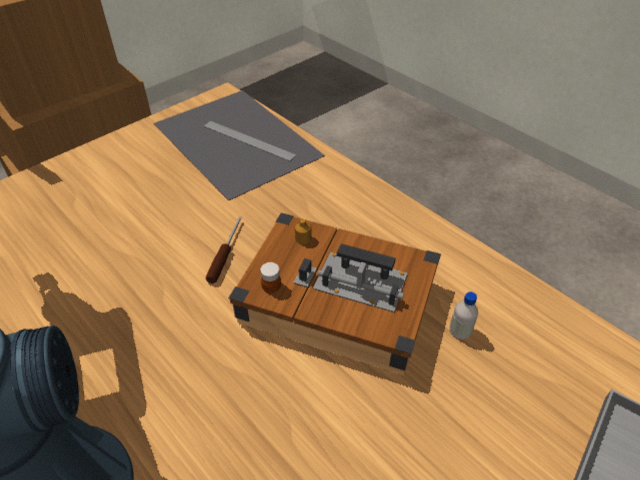

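The scene view shows the knob plate at about (260,272), the dark catch bar at (291,280), the keeper at (276,245), the jar at (259,222) and the weight at (329,236). The side view shows the bar at (366,257), the keeper at (306,271) and the knob near (366,280). Next I'll measure from depth.

```bash
cat >> h.py <<'E'
def cloud(c):
    v,u=np.mgrid[0:480,0:640]; z=c['depth']
    p=np.stack([(u-c['cx'])/c['fx']*z,(v-c['cy'])/c['fy']*z,z],-1)
    T=c['world_from_camera']; w=p@T[:3,:3].T+T[:3,3]; w[z<=0]=np.nan
    return w
E
python3 - <<'E'
from h import *
P=[]
for n in ['scene0','side0']:
    c=dict(np.load('pics/'+n+'.npz')); w=cloud(c); w=w.reshape(-1,3); P.append(w[np.isfinite(w[:,0])])
for i,w in enumerate(P):
    m=(w[:,2]>.075)&(w[:,2]<.097)&(w[:,0]>.3)&(w[:,0]<1)&(abs(w[:,1])<.5)
    q=w[m]
    r=cv2.minAreaRect((q[:,:2]*1000).astype(np.float32)); print(i,m.sum(),r, np.median(q[:,2]))
    # table z
    for t in [w[(w[:,2]>.10)&(w[:,0]>.3)&(w[:,0]<.9)&(abs(w[:,1])<.4)&(w[:,2]<.2)]]: print(len(t),t.min(0),t.max(0))
E
```

```text
0 17978 ((605.7177734375, -61.626373291015625), (252.37103271484375, 445.65203857421875), 26.551666259765625) 0.08531554425933446
3178 [ 0.45588722 -0.24867541  0.10003294] [0.72398636 0.11515831 0.15669245]
1 15633 ((604.6139526367188, -59.98114013671875), (256.49658203125, 442.7564697265625), 26.488819122314453) 0.08460793573537528
2725 [ 0.4524781  -0.24707083  0.10000788] [0.72139789 0.11610482 0.15798356]
```

```bash
cat > fit.py <<'E'
from h import *
P=[]
for n in ['scene0','side0']:
    c=dict(np.load('pics/'+n+'.npz')); w=cloud(c).reshape(-1,3); P.append(w[np.isfinite(w[:,0])])
fl=[]
for i,w in enumerate(P):
    m=(w[:,2]>.080)&(w[:,2]<.090)&(w[:,0]>.3)&(w[:,0]<1)&(abs(w[:,1])<.5)
    q=w[m]; 
    yaw=np.radians(26.5); ex=np.array([np.cos(yaw),np.sin(yaw)]); ey=np.array([-ex[1],ex[0]])
    a=np.c_[q[:,:2]@ex,q[:,:2]@ey]; med=np.median(a,0); k=abs(a-med)[:,1]<.185
    r=cv2.minAreaRect((q[k,:2]*1000).astype(np.float32)); print(i,r)
    yaw=np.radians(r[2]); ex=np.array([np.cos(yaw),np.sin(yaw)]); ey=np.array([-ex[1],ex[0]])
    ctr=np.array(r[0])/1000
    L=np.c_[(w[:,:2]-ctr)@ex,(w[:,:2]-ctr)@ey,w[:,2]-.085]
    b=(abs(L[:,0])<.13)&(abs(L[:,1])<.175)
    def rep(nm,s): 
        s=s&b; print(nm,s.sum(),'lo',np.round(np.percentile(L[s],2,0)*1000,1),'hi',np.round(np.percentile(L[s],98,0)*1000,1))
    rep('bar',(abs(L[:,2]-.05)<.004)&(L[:,0]>0)&(abs(L[:,1])<.09))
    rep('knobtop',(L[:,2]>.060)&(L[:,2]<.08))
    rep('knob',(L[:,2]>.040)&(L[:,2]<.08)&(L[:,0]<0)&(abs(L[:,1])<.09))
    rep('jar',(L[:,2]>.04)&(L[:,0]<0)&(L[:,1]>.09))
    rep('weight',(L[:,2]>.02)&(L[:,0]>.0)&(L[:,1]>.09))
    # guides
    rep('guides',(L[:,2]>.030)&(L[:,2]<.037)&(L[:,0]<0)&(L[:,1]<.09))
    # height map
    H=np.zeros((340,250),np.float32); ix=((L[b,0]+.125)*1000).astype(int).clip(0,249); iy=((.17-L[b,1])*1000).astype(int).clip(0,339)
    np.maximum.at(H,(iy,ix),L[b,2]); H=cv2.dilate(H,np.ones((3,3)))
    cv2.imwrite(f'pics/hm{i}.png',cv2.resize(cv2.applyColorMap((H/.08*255).clip(0,255).astype(np.uint8),cv2.COLORMAP_JET),None,fx=1.7,fy=1.7))
E
python3 fit.py; python3 -c "
import cv2,numpy as np
cv2.imwrite('pics/hm.png',np.hstack([cv2.imread('pics/hm0.png'),cv2.imread('pics/hm1.png')])[:,:800])"
```

```text
0 ((613.0234375, -76.10787963867188), (252.37815856933594, 369.85552978515625), 26.513757705688477)
bar 772 lo [ 13.  -38.9  46.9] hi [37.9 67.2 52. ]
knobtop 135 lo [-36.1   3.3  60.4] hi [-12.   13.9  71.4]
knob 276 lo [-36.7   3.2  40.9] hi [-11.8  13.5  71.1]
jar 172 lo [-86.8 153.4  40.5] hi [-54.4 174.8  51.8]
weight 275 lo [ 54.3 144.4  21. ] hi [ 83.9 168.3  52.6]
guides 232 lo [-36.8 -60.2  30.3] hi [-12.4  80.1  36.1]
1 ((586.2662353515625, -23.218643188476562), (256.495361328125, 346.5779724121094), 26.480379104614258)
bar 579 lo [ 11.1 -88.6  46.3] hi [37.1 10.1 51.7]
knobtop 79 lo [-38.2 -53.5  60.5] hi [-13.6 -43.8  72.1]
knob 136 lo [-39.1 -53.5  41.6] hi [-13.5 -43.9  71.7]
jar 265 lo [-88.8  97.4  40.9] hi [-56.1 129.5  51.8]
weight 210 lo [50.7 91.2 20.9] hi [ 78.3 117.2  52.2]
guides 254 lo [ -40.6 -116.6   30.3] hi [-11.4  69.6  36. ]
```

View pics/hm.png

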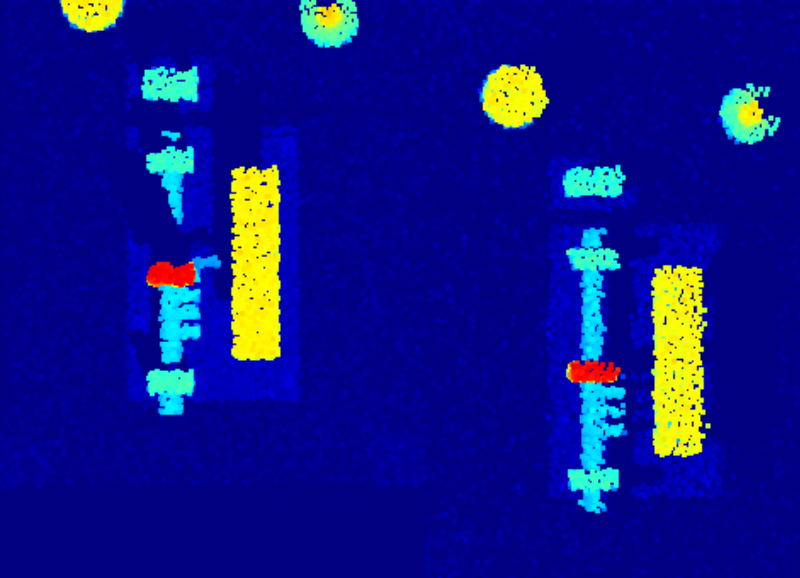

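```bash
cat > plan.py <<'E'
from h import *
from scipy.spatial.transform import Rotation as R
yaw=np.radians(26.5); ex=np.array([np.cos(yaw),np.sin(yaw)]); ey=np.array([-ex[1],ex[0]])
def feats():
    for n in ['scene0','side0']:
        c=dict(np.load('pics/'+n+'.npz')); w=cloud(c).reshape(-1,3); w=w[np.isfinite(w[:,0])]
        L=np.c_[w[:,:2]@ex,w[:,:2]@ey,w[:,2]-.085]
        near=np.hypot(w[:,0]-.605,w[:,1]+.06)<.12
        k=near&(L[:,2]>.058)&(L[:,2]<.08)
        kp=L[k]; lo,hi=np.percentile(kp,2,0),np.percentile(kp,98,0); kc=(lo+hi)/2
        b=near&(abs(L[:,2]-.05)<.005)&(L[:,0]>kc[0]+.03)&(L[:,0]<kc[0]+.07)
        # lines by minAreaRect
        r=cv2.minAreaRect((w[b,:2]*1000).astype(np.float32))
        bl,bh=np.percentile(L[b],1,0),np.percentile(L[b],99,0)
        print(n,'knob c',np.round(kc*1000,1),'size',np.round((hi-lo)*1000,1),'bar c',np.round((bl+bh)/2*1000,1),'size',np.round((bh-bl)*1000,1),r[2],r[1])
if __name__=='__main__':
    feats()
    o=ctrl.get_obs(); M=R.from_quat(np.roll(o['eef_rot'],-1)).as_matrix(); print(np.round(M,4))
E
python3 plan.py
```

```text
scene0 knob c [ 490.5 -333.1   64.9] size [24.3 10.5 13. ] bar c [ 540.1 -327.    48.7] size [ 25.4 108.3   6.9] 26.76725959777832 (26.454740524291992, 112.23469543457031)
side0 knob c [ 488.1 -331.    65.7] size [24.6  9.7 12.7] bar c [ 538.2 -325.    48.5] size [ 27.2 106.9   6.8] 26.244890213012695 (30.62957191467285, 109.77861785888672)
[[-7.000e-04  2.259e-01  9.742e-01]
 [-1.500e-03  9.742e-01 -2.259e-01]
 [-1.000e+00 -1.600e-03 -3.000e-04]]
```

>>> drive_tool(
  increments=[
    [0,0,0,10.1,0,0,-0.18],
    [0,0,0,10.1,0,0,-0.18],
    [0,0,0,10.1,0,0,-0.18],
    [0,0,0,10.1,0,0,-0.18],
    [0,0,0,10.1,0,0,-0.18],
    [0,0.01,0.055,0,0,0,-0.18],
    [0,0.01,0.055,0,0,0,-0.18],
    [0,0.01,0.055,0,0,0,-0.18],
    [0,0.01,0.055,0,0,0,-0.18],
    [0,0.01,0.055,0,0,0,-0.18],
  ],
)

```text
time_s: 1.35
eef_pos: [0.2976, 0.3346, 0.2421]
eef_rot: [0.601, 0.372, 0.601, -0.372]
wrist_force: [-0.0, 0.2, -1.5]
opening: 0.41
```

>>> drive_tool(
  increments=[
    [0,0.01,0.055,0,0,0,-0.18],
    [0,0.01,0.055,0,0,0,-0.18],
    [0,0.01,0.055,0,0,0,-0.18],
    [0,0.01,0.055,0,0,0,-0.18],
    [0,0.01,0.055,0,0,0,-0.18],
    [0,0.01,0.055,0,0,0,-0.18],
    [0,0.01,0.055,0,0,0,-0.18],
    [0,0.01,0.055,0,0,0,-0.18],
    [0,0.01,0.055,0,0,0,-0.18],
    [0,0,0,0,0,0,-0.18],
  ],
)

```text
time_s: 2.6
eef_pos: [0.5992, -0.0702, 0.2411]
eef_rot: [0.6, 0.373, 0.601, -0.374]
wrist_force: [-0.9, 1.2, 0.4]
opening: 0.409
```

```bash
cat > st.py <<'E'
from h import *
from plan import *
def st(ret=False):
    o=ctrl.get_obs(); M=R.from_quat(np.roll(o['eef_rot'],-1)).as_matrix(); p=o['eef_pos']
    F=o['wrist_force']
    print('t',round(float(o['time_s']),2),'L mm',np.round([p[:2]@ex*1e3,p[:2]@ey*1e3,(p[2]-.085)*1e3],1),'open',round(float(o['opening']),3),'F(ex,ey,z)',np.round([F[:2]@ex,F[:2]@ey,F[2]],2))
    print(' yaw',np.round(np.degrees(np.arctan2(M[1,1],M[0,1])),2),'down',np.round(M[:,0],4),'q',np.round(o['q'],2))
    return o
if __name__=='__main__': st()
E
python3 - <<'E'
from st import *
st(); c=save('wrist','w1'); print(c['fx'],c['cx'],c['cy'],np.round(c['hand_eye'],3)); c=save('scene','s1');
E
```

```text
t 2.6 L mm [ 504.9 -330.2  156.1] open 0.409 F(ex,ey,z) [-0.3   1.48  0.41]
 yaw 26.22 down [-1.1e-03 -3.0e-04 -1.0e+00] q [-0.31  0.24  1.53 -0.    1.36 -0.77]
371.64829954431775 311.53645759936137 236.17889972003152 [[-0.    -0.312  0.95  -0.132]
 [ 1.    -0.001  0.    -0.   ]
 [ 0.001  0.95   0.312 -0.079]
 [ 0.     0.     0.     1.   ]]
```

View pics/w1.png

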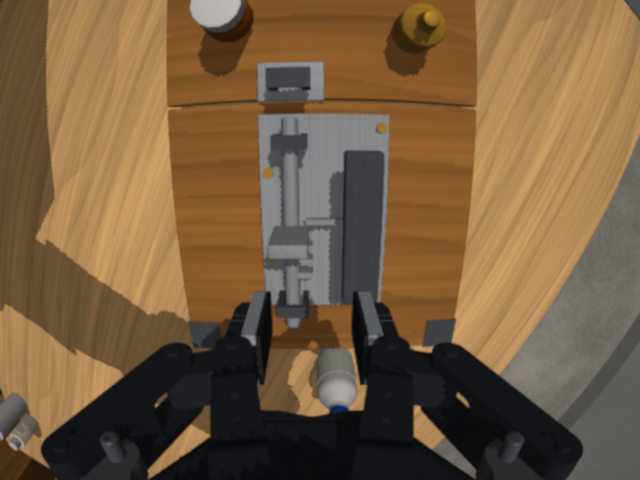

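View pics/s1.png

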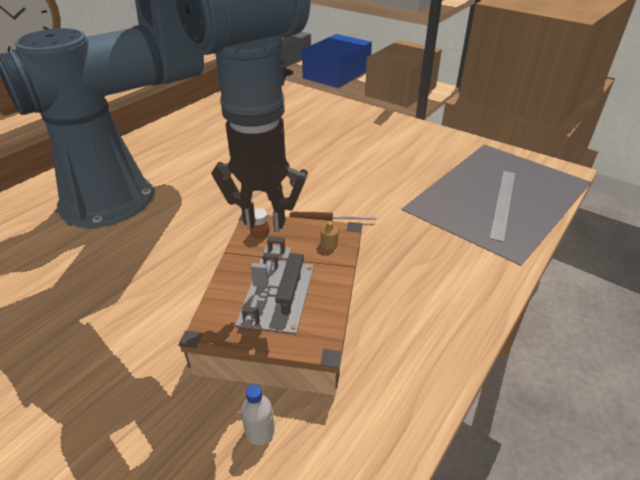

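The wrist view shows the knob at (290,242), the bar at (363,225), and the fingertips at about (262,293) and (362,293). Next I'll measure the fingertip geometry and cross-check the knob and bar in the tool frame.

```bash
cat >> h.py <<'E'
def wcloud(c):
    v,u=np.mgrid[0:480,0:640]; x=(u-c['cx']); y=(v-c['cy']); r=np.hypot(x,y)+1e-9; th=r/c['fx']
    z=c['depth']; s=np.tan(th)*z/r
    p=np.stack([x*s,y*s,z],-1); T=c['hand_eye']; w=p@T[:3,:3].T+T[:3,3]; w[(z<=0)|(th>1.4)]=np.nan
    return w
E
python3 - <<'E'
from st import *
o=st(); c=dict(np.load('pics/w1.npz')); t=wcloud(c)
for uv in [(262,293),(258,310),(362,293),(370,320),(365,300),(290,242),(363,160),(363,290)]: print(uv,np.round(t[uv[1],uv[0]]*1e3,1))
t=t.reshape(-1,3); t=t[np.isfinite(t[:,0])]
f=(t[:,0]>-.03)&(t[:,0]<.03)&(abs(t[:,1])<.06)&(abs(t[:,2])<.03)
for s,n in [(t[:,1]<0,'L'),(t[:,1]>0,'R')]:
    q=t[f&s]; print(n,len(q),np.round(np.percentile(q,[0,1,5,50,95,99,100],0)*1e3,1))
    q=q[q[:,0]>-.005]; print(' tip',len(q),np.round(np.percentile(q,[0,5,50,95,100],0)*1e3,1))
M=R.from_quat(np.roll(o['eef_rot'],-1)).as_matrix()
w=t@M.T+o['eef_pos']; L=np.c_[w[:,:2]@ex,w[:,:2]@ey,w[:,2]-.085]
k=(L[:,2]>.062)&(L[:,2]<.076)&(np.hypot(L[:,0]-.489,L[:,1]+.332)<.04); print('knob',k.sum(),np.round(np.percentile(L[k],[2,98],0)*1e3,1))
k=(abs(L[:,2]-.05)<.005)&(abs(L[:,0]-.539)<.025)&(abs(L[:,1]+.326)<.07); print('bar',k.sum(),np.round(np.percentile(L[k],[1,99],0)*1e3,1))
E
```

```text
t 2.7 L mm [ 504.9 -326.5  156.3] open 0.408 F(ex,ey,z) [0.81 0.34 0.07]
 yaw 26.38 down [-0.002  0.001 -1.   ] q [-0.31  0.24  1.54  0.    1.37 -0.77]
(262, 293) [  3.7 -20.8  -9.5]
(258, 310) [-10.2 -20.6  -9.2]
(362, 293) [  2.1  20.1 -10.3]
(370, 320) [-17.2  20.7  -9. ]
(365, 300) [-2.8 20.7 -9.6]
(290, 242) [nan nan nan]
(363, 160) [104.7  32.6 -52.2]
(363, 290) [105.4  36.5  40. ]
L 2236 [[-30.  -31.8 -10.7]
 [-29.4 -31.3 -10.1]
 [-28.3 -30.1  -9.8]
 [-15.4 -19.7  -5.7]
 [  3.5 -17.8   9.4]
 [  7.5 -17.7  12. ]
 [ 10.  -17.5  13.6]]
 tip 506 [[ -5.  -31.6 -10.2]
 [ -4.5 -29.8  -9.8]
 [  0.3 -20.1  -5.8]
 [  7.1 -17.7   8.8]
 [ 10.  -17.5  13. ]]
R 2245 [[-30.   16.7 -10.7]
 [-29.3  16.8 -10.1]
 [-28.3  16.9  -9.8]
 [-15.5  18.9  -5.7]
 [  3.7  29.3   9.4]
 [  7.8  30.4  11.9]
 [ 10.3  30.8  13.2]]
 tip 510 [[ -5.   16.7 -10.3]
 [ -4.4  16.9  -9.8]
 [  0.2  18.9  -5.8]
 [  7.4  29.    8.7]
 [ 10.3  30.5  12.5]]
knob 735 [[ 477.2 -334.5   62.9]
 [ 501.5 -324.9   71.8]]
bar 5511 [[ 526.  -374.6   47.5]
 [ 551.5 -269.7   52.2]]
```

>>> drive_tool(
  increments=[
    [0,0.009,0.032,0,0,0,-0.18],
    [0,0,0,0,0,0,-0.18],
    [0.04,0,0,0,0,0,-0.18],
    [0.03,0,0,0,0,0,-0.18],
    [0.015,0,0,0,0,0,-0.18],
    [0,0,0,0,0,0,-0.18],
    [0,0,0,0,0,0,-0.18],
  ],
)

```text
time_s: 3.58
eef_pos: [0.6213, -0.0914, 0.1589]
eef_rot: [0.602, 0.372, 0.6, -0.372]
wrist_force: [-0.4, 1.0, 0.9]
opening: 0.41
```

Run:
```python
from st import *
st(); save('wrist','w2');save('side','si2'); c=save('scene','s2')
i=np.hstack([cv2.resize(cv2.imread('pics/s2.png')[190:350,180:380],None,fx=2,fy=2),cv2.resize(cv2.imread('pics/si2.png')[190:350,250:450],None,fx=2,fy=2)])
cv2.imwrite('pics/c2.png',i)
```

```text
t 3.58 L mm [ 515.2 -359.    73.9] open 0.41 F(ex,ey,z) [0.14 1.1  0.9 ]
 yaw 26.48 down [ 2.3e-03 -8.0e-04 -1.0e+00] q [-0.33  0.38  1.54  0.    1.22 -0.8 ]
```

View pics/w2.png

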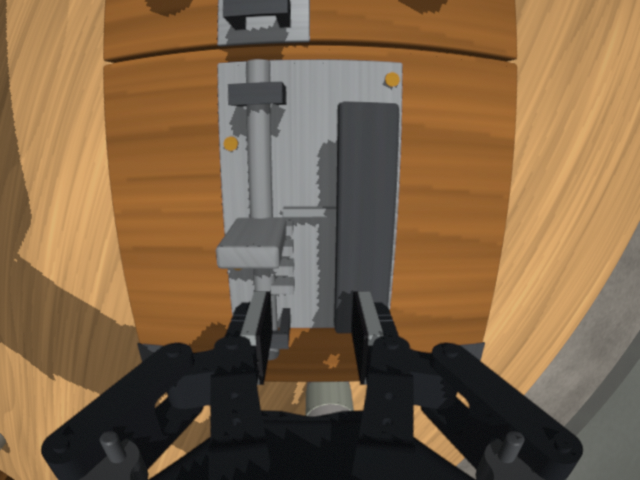

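View pics/c2.png

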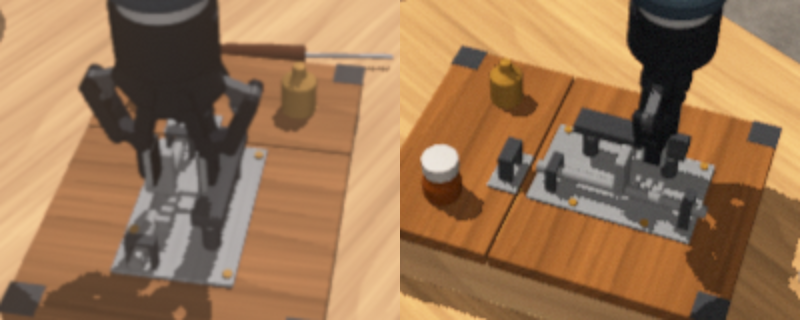

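The fingertips are about 14 mm above the bar, with the right finger over its rear part and the left one behind the knob. Now I'll press down.

>>> drive_tool(
  increments=[
    [0.01,0,0,0,0,0,-0.18],
    [0.005,0,0,0,0,0,-0.18],
    [0.004,0,0,0,0,0,-0.18],
    [0.003,0,0,0,0,0,-0.18],
    [0,0,0,0,0,0,-0.18],
    [0,0,0,0,0,0,-0.18],
  ],
)

```text
time_s: 4.47
eef_pos: [0.6206, -0.0916, 0.1358]
eef_rot: [0.601, 0.372, 0.601, -0.372]
wrist_force: [-1.6, 0.1, 5.8]
opening: 0.406
```

```bash
python3 st.py
```

```text
t 4.47 L mm [ 514.5 -358.9   50.8] open 0.406 F(ex,ey,z) [-1.39  0.77  5.78]
 yaw 26.45 down [ 4.e-04 -2.e-04 -1.e+00] q [-0.34  0.4   1.55 -0.    1.18 -0.8 ]
```

>>> drive_tool(
  increments=[
    [0.002,0,0,0,0,0,-0.18],
    [0,0,0,0,0,0,-0.18],
    [0,0,0,0,0,0,-0.18],
  ],
)

```text
time_s: 4.85
eef_pos: [0.6208, -0.0917, 0.1349]
eef_rot: [0.602, 0.372, 0.601, -0.372]
wrist_force: [-3.9, 0.8, 11.2]
opening: 0.409
```

Run:
```python
from st import *
st(); c=save('wrist','w3'); save('side','si3'); t=wcloud(c).reshape(-1,3); t=t[np.isfinite(t[:,0])]
st(); o=ctrl.get_obs()
M=R.from_quat(np.roll(o['eef_rot'],-1)).as_matrix()
w=t@M.T+o['eef_pos']; L=np.c_[w[:,:2]@ex,w[:,:2]@ey,w[:,2]-.085]
k=(abs(L[:,2]-.045)<.009)&(abs(L[:,0]-.539)<.012)&(abs(L[:,1]+.296)<.025); print('bar z',k.sum(),np.round(np.percentile(L[k],[5,50,95],0)*1e3,1))
k=(abs(L[:,2])<.008)&(abs(L[:,0]-.6)<.03)&(abs(L[:,1]+.3)<.05); print('lid z',k.sum(),np.round(np.median(L[k],0)*1e3,1))
```

```text
t 4.85 L mm [ 514.7 -359.1   49.9] open 0.409 F(ex,ey,z) [-3.18  2.44 11.17]
 yaw 26.46 down [ 1.e-03 -5.e-04 -1.e+00] q [-0.34  0.4   1.55 -0.    1.18 -0.8 ]
t 4.95 L mm [ 514.7 -359.1   49.9] open 0.41 F(ex,ey,z) [-4.35  2.97 11.15]
 yaw 26.46 down [ 1.e-03 -5.e-04 -1.e+00] q [-0.34  0.4   1.55 -0.    1.18 -0.8 ]
bar z 7373 [[ 528.1 -318.3   39.3]
 [ 538.7 -296.2   40.5]
 [ 549.6 -275.3   41.5]]
lid z 18504 [ 5.975e+02 -2.978e+02  5.000e-01]
```

View pics/w3.png

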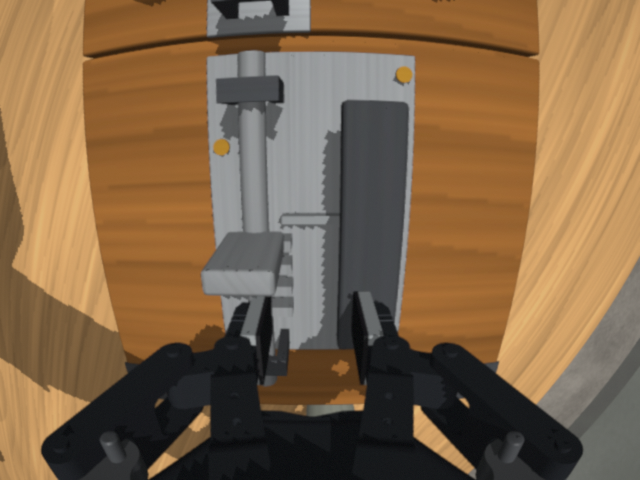

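The bar is at its bottom stop (40 mm, 11 N). Now I'll slide towards case +y.

>>> drive_tool(
  increments=[
    [0,0,-0.005,0,0,0,-0.18],
    [0,0,-0.005,0,0,0,-0.18],
    [0,0,-0.005,0,0,0,-0.18],
    [0,0,-0.004,0,0,0,-0.18],
    [0,0,0,0,0,0,-0.18],
  ],
)

```text
time_s: 5.58
eef_pos: [0.614, -0.0765, 0.1351]
eef_rot: [0.603, 0.372, 0.599, -0.373]
wrist_force: [2.5, -3.9, 5.7]
opening: 0.408
```

```bash
cat > chk.py <<'E'
from st import *
import sys
o=st(); c=save('wrist',sys.argv[1]); t=wcloud(c).reshape(-1,3); t=t[np.isfinite(t[:,0])]
M=R.from_quat(np.roll(o['eef_rot'],-1)).as_matrix()
w=t@M.T+o['eef_pos']; L=np.c_[w[:,:2]@ex,w[:,:2]@ey,w[:,2]-.085]
k=(abs(L[:,2]-.045)<.009)&(abs(L[:,0]-.539)<.012)&(abs(L[:,1]+.281)<.012); print('bar z',k.sum(),np.round(np.percentile(L[k],[5,50,95],0)*1e3,1))
k=(L[:,2]>.066)&(L[:,2]<.076)&(abs(L[:,0]-.489)<.014)&(L[:,1]>-.345)&(L[:,1]<-.25); print('knob',k.sum(),np.round(np.percentile(L[k],[2,98],0)*1e3,1))
E
python3 chk.py w4
```

```text
t 5.58 L mm [ 515.3 -342.4   50.1] open 0.408 F(ex,ey,z) [ 0.48 -4.55  5.66]
 yaw 26.42 down [ 0.0051 -0.0036 -1.    ] q [-0.31  0.38  1.58 -0.    1.17 -0.77]
bar z 3119 [[ 528.1 -292.    39.3]
 [ 538.7 -282.7   40.5]
 [ 549.6 -273.8   41.5]]
knob 2466 [[ 477.3 -340.5   66.4]
 [ 501.6 -322.6   74.6]]
```

>>> drive_tool(
  increments=[
    [0.002,0,-0.002,0,0,0,-0.18],
    [0,0,-0.005,0,0,0,-0.18],
    [0,0,-0.005,0,0,0,-0.18],
    [0,0,-0.005,0,0,0,-0.18],
    [0,0,0,0,0,0,-0.18],
  ],
)

```text
time_s: 6.25
eef_pos: [0.6078, -0.0628, 0.1349]
eef_rot: [0.605, 0.372, 0.597, -0.373]
wrist_force: [2.2, -8.9, 11.8]
opening: 0.415
```

```bash
python3 chk.py w5
```

```text
t 6.25 L mm [ 516.  -327.4   49.9] open 0.415 F(ex,ey,z) [-1.98 -8.92 11.76]
 yaw 26.4 down [ 0.0087 -0.0063 -0.9999] q [-0.3   0.37  1.61 -0.    1.16 -0.75]
bar z 3024 [[ 528.2 -291.9   39. ]
 [ 538.7 -282.4   40.4]
 [ 549.6 -273.4   41.4]]
knob 2521 [[ 477.3 -333.1   66.4]
 [ 501.5 -307.5   74.8]]
```

View pics/w5.png

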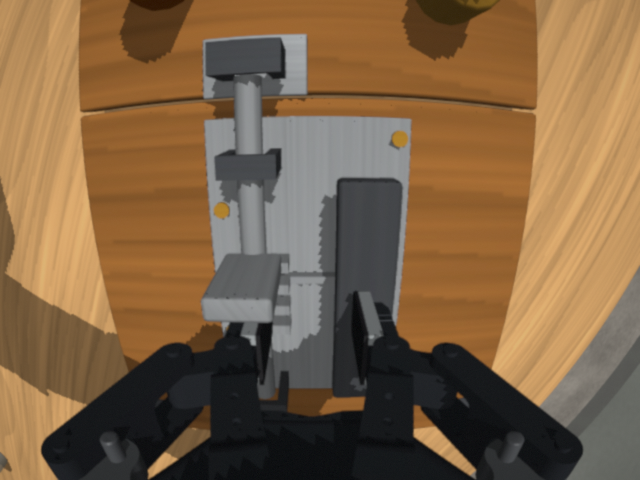

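The bolt has moved about 17 mm with the catch held down. I'll continue.

>>> drive_tool(
  increments=[
    [0,0,-0.005,0,0,0,-0.18],
    [0,0,-0.005,0,0,0,-0.18],
    [0,0,-0.005,0,0,0,-0.18],
    [0,0,-0.005,0,0,0,-0.18],
    [0,0,-0.004,0,0,0,-0.18],
    [0,0,0,0,0,0,-0.18],
  ],
)

```text
time_s: 7.05
eef_pos: [0.5972, -0.041, 0.1348]
eef_rot: [0.605, 0.372, 0.597, -0.373]
wrist_force: [2.0, -9.3, 12.1]
opening: 0.407
```

```bash
python3 chk.py w6
```

```text
t 7.05 L mm [ 516.2 -303.1   49.8] open 0.407 F(ex,ey,z) [-2.34 -9.19 12.09]
 yaw 26.4 down [ 0.0086 -0.0057 -0.9999] q [-0.26  0.34  1.64 -0.    1.15 -0.72]
bar z 2705 [[ 528.2 -291.9   38.7]
 [ 538.8 -281.9   40.3]
 [ 549.7 -273.2   41.3]]
knob 2517 [[ 477.3 -309.2   66.4]
 [ 501.4 -283.2   75. ]]
```

>>> drive_tool(
  increments=[
    [0,0,-0.003,0,0,0,-0.18],
    [0,0,-0.003,0,0,0,-0.18],
    [0,0,-0.002,0,0,0,-0.18],
    [0,0,0,0,0,0,-0.18],
  ],
)

```text
time_s: 7.6
eef_pos: [0.5959, -0.0382, 0.135]
eef_rot: [0.607, 0.371, 0.594, -0.374]
wrist_force: [11.0, -24.3, 3.6]
opening: 0.413
```

```bash
python3 chk.py w7
```

```text
t 7.6 L mm [ 516.2 -300.1   50. ] open 0.413 F(ex,ey,z) [ -1.02 -26.68   3.59]
 yaw 26.41 down [ 0.0137 -0.0128 -0.9998] q [-0.26  0.33  1.65 -0.01  1.14 -0.71]
bar z 2836 [[ 528.3 -291.6   38.8]
 [ 538.3 -282.5   40.5]
 [ 549.4 -273.2   47. ]]
knob 2497 [[ 477.2 -306.    66.4]
 [ 501.4 -280.7   75.1]]
```

Run:
```python
from st import *
for n in ['scene','side']:
    save(n,n+'7')
    for f in [n+'0',n+'7']:
        c=dict(np.load('pics/'+f+'.npz')); w=cloud(c).reshape(-1,3); w=w[np.isfinite(w[:,0])]
        L=np.c_[w[:,:2]@ex,w[:,:2]@ey,w[:,2]-.085]
        k=(L[:,2]>.060)&(L[:,2]<.0735)&(abs(L[:,0]-.489)<.015)&(L[:,1]>-.345)&(L[:,1]<-.27)
        print(f,k.sum(),np.round(np.percentile(L[k],[3,50,97],0)*1e3,1).tolist())
        k=(abs(L[:,2]-.045)<.012)&(abs(L[:,0]-.539)<.012)&(L[:,1]>-.285)&(L[:,1]<-.272); print('  bar',k.sum(),np.round(np.percentile(L[k],[5,50,95],0)*1e3,1).tolist())
i=np.hstack([cv2.resize(cv2.imread('pics/scene7.png')[210:350,200:360],None,fx=2.5,fy=2.5),cv2.resize(cv2.imread('pics/side7.png')[210:350,270:430],None,fx=2.5,fy=2.5)])
cv2.imwrite('pics/c7.png',i)
```

```text
scene0 135 [[478.6, -338.1, 60.7], [490.4, -335.4, 68.0], [502.5, -328.2, 71.2]]
  bar 68 [[528.5, -284.4, 48.8], [539.5, -278.6, 50.3], [549.6, -272.8, 51.5]]
scene7 93 [[485.8, -310.9, 60.5], [498.5, -304.6, 66.9], [502.6, -282.2, 72.5]]
  bar 17 [[544.7, -284.0, 39.3], [548.3, -278.7, 40.5], [550.4, -273.8, 42.0]]
side0 79 [[476.4, -335.8, 60.9], [485.3, -331.3, 68.3], [499.5, -326.4, 71.8]]
  bar 67 [[527.8, -284.2, 40.7], [537.0, -278.2, 49.2], [548.9, -273.2, 51.5]]
side7 68 [[475.4, -308.7, 60.3], [483.4, -287.4, 65.6], [496.9, -278.4, 71.0]]Traceback (most recent call last):
  File "<stdin>", line 9, in <module>
    return _quantile_unchecked(
        a, q, axis, out, overwrite_input, method, keepdims, weights)
    return _ureduce(a,
                    func=_quantile_ureduce_func,
    ...<5 lines>...
                    overwrite_input=overwrite_input,
                    method=method)
    r = func(a, **kwargs)
    result = _quantile(arr,
                       quantiles=q,
    ...<2 lines>...
                       out=out,
                       weights=wgt)
    slices_having_nans = np.isnan(arr[-1, ...])
                                  ~~~^^^^^^^^^
IndexError: index -1 is out of bounds for axis 0 with size 0
```

View pics/w7.png

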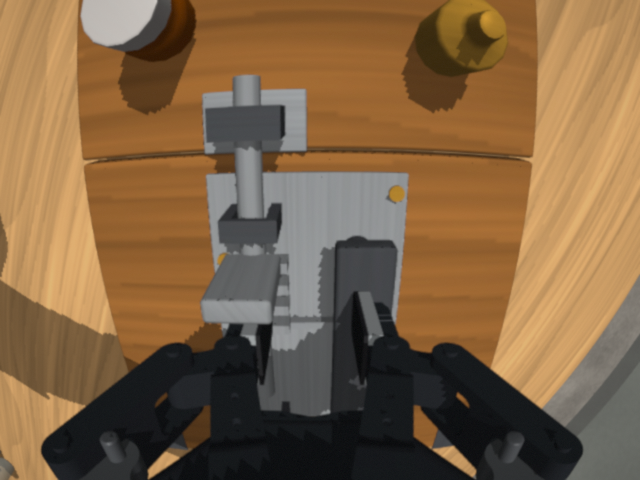

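The knob displacement measures 46–48 mm (the start offset is unknown), the push force has risen to 27 N, and the bar is still down. That points to the end stop, so I'll nudge once more to confirm.

>>> drive_tool(
  increments=[
    [0.001,0,-0.002,0,0,0,-0.18],
    [0.001,0,-0.001,0,0,0,-0.18],
    [0,0,0,0,0,0,-0.18],
  ],
)

```text
time_s: 8.12
eef_pos: [0.5959, -0.0381, 0.135]
eef_rot: [0.609, 0.371, 0.593, -0.375]
wrist_force: [10.3, -31.6, 10.7]
opening: 0.409
```

```bash
python3 chk.py w8
```

```text
t 8.12 L mm [ 516.3 -300.    50. ] open 0.409 F(ex,ey,z) [ -4.93 -32.89  10.7 ]
 yaw 26.41 down [ 0.0168 -0.017  -0.9997] q [-0.26  0.33  1.65 -0.01  1.14 -0.71]
bar z 2832 [[ 528.2 -291.7   38.7]
 [ 538.3 -282.6   40.5]
 [ 549.5 -273.3   47.4]]
knob 2466 [[ 477.2 -305.6   66.3]
 [ 501.4 -280.7   74.9]]
```

The knob did not move under 33 N, so it is at the end stop. I'll relax the side push, lift slowly so the catch rises, and then go clear.

>>> drive_tool(
  increments=[
    [0,0,0.003,0,0,0,-0.18],
    [0,0,0.003,0,0,0,-0.18],
    [-0.004,0,0,0,0,0,-0.18],
    [-0.004,0,0,0,0,0,-0.18],
    [-0.004,0,0,0,0,0,-0.18],
    [-0.006,0,0,0,0,0,-0.18],
    [0,0,0,0,0,0,-0.18],
  ],
)

```text
time_s: 9.05
eef_pos: [0.5949, -0.0385, 0.1476]
eef_rot: [0.605, 0.372, 0.597, -0.374]
wrist_force: [12.9, -17.2, -9.5]
opening: 0.412
```

```bash
python3 chk.py w9
```

```text
t 9.05 L mm [ 515.2 -299.9   62.6] open 0.412 F(ex,ey,z) [  3.84 -21.16  -9.46]
 yaw 26.41 down [ 0.0081 -0.0084 -0.9999] q [-0.26  0.32  1.64 -0.01  1.17 -0.72]
bar z 2787 [[ 528.  -291.7   44.7]
 [ 538.7 -280.9   50.3]
 [ 549.5 -272.9   51.4]]
knob 2174 [[ 477.1 -305.1   66.4]
 [ 501.2 -280.7   75.4]]
```

>>> drive_tool(
  increments=[
    [0,0,0.006,0,0,0,-0.18],
    [0,0,0.008,0,0,0,-0.18],
    [-0.002,0,0.004,0,0,0,-0.18],
    [-0.03,0,0,0,0,0,-0.18],
    [-0.05,0,0,0,0,0,-0.18],
    [-0.05,0,0,0,0,0,-0.18],
    [-0.05,0,0.03,0,0,0,-0.18],
    [0,0,0.05,0,0,0,-0.18],
    [0,0,0,0,0,0,-0.18],
    [0,0,0,0,0,0,-0.18],
  ],
)

```text
time_s: 10.35
eef_pos: [0.6346, -0.1206, 0.3283]
eef_rot: [0.6, 0.372, 0.602, -0.372]
wrist_force: [-0.6, 0.7, 0.3]
opening: 0.409
```

```bash
python3 chk.py w10
python3 - <<'E'
from st import *
for n in ['scene','side']:
    save(n,n+'10')
    for f in [n+'0',n+'10']:
        c=dict(np.load('pics/'+f+'.npz')); w=cloud(c).reshape(-1,3); w=w[np.isfinite(w[:,0])]
        L=np.c_[w[:,:2]@ex,w[:,:2]@ey,w[:,2]-.085]
        for nm,k in dict(knob=(L[:,2]>.060)&(L[:,2]<.0735)&(abs(L[:,0]-.489)<.015)&(L[:,1]>-.345)&(L[:,1]<-.26),
            bar=(abs(L[:,2]-.045)<.012)&(abs(L[:,0]-.539)<.012)&(abs(L[:,1]+.326)<.05)).items():
            print(f,nm,k.sum(),np.round(np.percentile(L[k],[3,50,97],0)*1e3,1).tolist())
i=np.hstack([cv2.resize(cv2.imread('pics/scene10.png')[190:350,180:380],None,fx=2,fy=2),cv2.resize(cv2.imread('pics/side10.png')[190:350,250:450],None,fx=2,fy=2)])
cv2.imwrite('pics/c10.png',i)
E
```

```text
t 10.35 L mm [ 514.1 -391.1  243.3] open 0.409 F(ex,ey,z) [-0.23  0.88  0.33]
 yaw 26.44 down [-0.0019  0.0013 -1.    ] q [-0.37  0.29  1.31  0.    1.55 -0.83]
bar z 599 [[ 528.6 -291.8   49.1]
 [ 539.  -283.3   50.5]
 [ 549.3 -274.4   51.7]]
knob 363 [[ 477.  -290.7   67.7]
 [ 501.9 -281.6   71.9]]
scene0 knob 135 [[478.6, -338.1, 60.7], [490.4, -335.4, 68.0], [502.5, -328.2, 71.2]]
scene0 bar 610 [[527.9, -373.3, 48.5], [539.1, -329.9, 50.1], [550.3, -279.8, 51.9]]
scene10 knob 121 [[477.8, -289.8, 60.4], [490.1, -287.4, 68.2], [502.3, -279.7, 71.4]]
scene10 bar 605 [[528.0, -372.7, 48.4], [539.2, -329.0, 50.2], [550.4, -279.8, 51.8]]
side0 knob 79 [[476.4, -335.8, 60.9], [485.3, -331.3, 68.3], [499.5, -326.4, 71.8]]
side0 bar 574 [[527.3, -373.4, 40.3], [536.9, -327.6, 48.9], [550.1, -279.4, 51.6]]
side10 knob 81 [[475.8, -287.6, 60.8], [484.2, -283.2, 68.1], [502.3, -278.2, 71.0]]
side10 bar 568 [[527.3, -373.6, 40.6], [537.0, -327.9, 48.9], [549.9, -279.2, 51.9]]
```

View pics/c10.png

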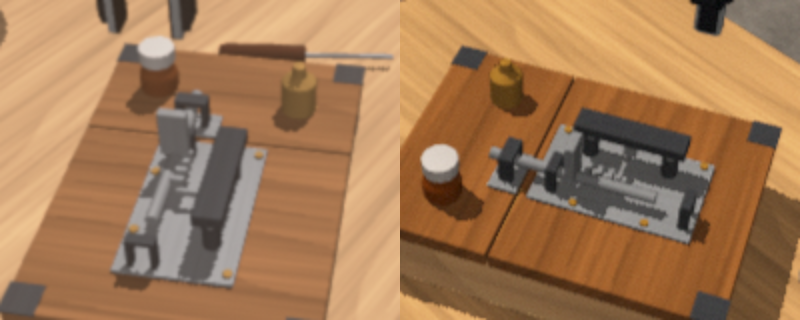

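View pics/w10.png

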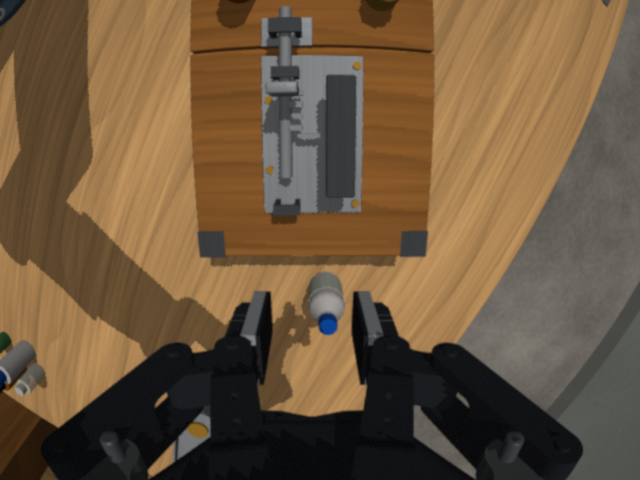

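The bolt has travelled 48 mm and sits against its stop at the forward guide, its rod goes through the keeper, and the bar is up at 50 mm. The bystanders are in place and the arm is clear.

```bash
python3 -c "
from bench import hand_in
print(hand_in())"
```

```text
the job is handed in; nothing more can be done
None
```

The case is locked and the job is handed in; no verdict was reported. I pressed the catch bar to its bottom stop with the right fingertip. Holding it there, I pushed the knob with the left fingertip until the bolt stopped, then let the catch up and moved clear, at about 10.4 s.

- **Bolt:** at the stop the knob did not move under 33 N. Both fixed cameras then put its travel at about 48 mm from its unknown 0–4 mm start. During the push, estimates ranged from 44 to 48 mm, the low ones from the wrist camera and from views where the finger covered part of the knob.
- **Catch:** every check during the push showed the bar at about 40.5 mm above the lid (fully down). It now reads 50 mm (up), the same as at the start.
- **Clearance:** the wrist force is near zero and the arm is well above the case. The jar, weight, bottle and screwdriver look unmoved in the images, but I did not measure their positions.
- **Side push:** my first step back before lifting was too small, so the fingertip still leaned on the knob with about 21 N while the catch came up. The bolt did not shift, and I backed off before lifting away.

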